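# Open the test case and start the self-test

## Task

Lift the lid of the blue test case all the way back, without slamming it, until it rests on its stop, then press the green button inside fully down and let it come up again. Leave the red button alone, leave the lid open on its stop, and do not disturb the other things on the bench or in the case.

Things in the scene. Friction and masses are not known exactly. Their poses are not given: they have to be found in the camera images.
- case: Blue metal test case, screwed to the bench, 180 (x) x 260 (y) x 90 mm high, walls and floor 6 mm thick. Origin at the centre of its underside, on the bench; x points to the hinge side (away from the robot at yaw 0), z up. It can stand turned up to 0.35 rad either way.
- lid (a joint): Opening angle of the blue lid, rad: 0 shut, 1.8 resting on its stop, leaning 13 degrees past upright. Starts 0 to 0.2. The stiff hinge (friction 0.5 N m, plus 0.25 to 0.4 N m when level for the lid's 0.26 to 0.46 kg) holds the lid at whatever angle it is left, so it must be pushed until the stop is felt. Moving it takes 3 to 7 N near the free edge.
- lid_hinge (a point): On the hinge axis, mid-length, at the rear (+x) top rim of the case, 90.5 mm over the bench. Turns with the lid: y is the hinge axis (opening is a positive turn about y), -x runs to the lid's free edge, z is the outward normal. The lid is a flat plate 180 mm (x) by 260 mm, 8 mm thick, its inner face in this frame's plane z = 0.
- lid_grip (a point): Grip point of the yellow plate standing on the lid's outer face; turns with the lid. The plate is 12 mm thick (lid's x), 70 mm long (y) and stands 38 mm out of the lid. This point is mid-length, 22 mm above the outer face, 16 mm below the plate's free end, 152 mm from the hinge axis along the lid, 28 mm from the lid's free edge.
- green (a joint): Travel of the green spring button, m: 0 up, 0.006 fully down. It springs back; starts to move at 1.5 N, fully down takes 5 N.
- green_top (a point): Centre of the top face of the green button (26 mm across, pressed straight down). It sits on a black 50 x 50 x 25 mm block fixed in the case, its top about 53 mm over the bench and 37 mm below the rim. Hidden under the lid while that is shut; green and red can be on either side.
- red (a joint): Travel of the red spring button, m: 0 up, 0.006 fully down. Not to be pressed.
- red_top (a point): Centre of the top face of the red button, same make and height as the green one, in the other half of the case.
- relay: Loose white relay with copper top lying in the case between the buttons towards the hinge, 28 x 30 x 32 mm high. Origin at the centre of its underside. Leave in place.
- spray: Loose spray can with red label beside the case (its +y side), 54 mm across, 150 mm tall. Origin at the centre of its underside. Leave in place.
- jar: Loose jar with steel cap beside the case (its -y side), 60 mm across, 70 mm tall. Origin at the centre of its underside. Leave in place.
- driver: Screwdriver lying on the bench. Leave in place.
- spanner: Spanner lying on the bench. Leave in place.
- meter: Yellow handheld meter lying on the bench, 150 x 80 x 35 mm. Leave in place.
- mug: White mug, 80 mm across, 90 mm tall. Leave in place.

How it is judged:
By the outcome, as a careful person would: the job done as asked, in the order asked, and still so for the second after the job is handed in, with the robot touching nothing.
It also fails if it takes over 64 s, if anything falls off the work surface, if the arm or the gripper's body presses on something with over 40 N, if the wrist force passes 120 N, or if a joint passes its speed limit or range.

## Robot

A 7-joint arm with a two-finger parallel gripper is mounted at the origin on the work surface. World frame = base frame: x ahead of the robot, y to its left, z up, the work surface at z = 0. Lengths are in m, angles in degrees, forces in N, time in s.
With the tool pointing down it reaches from about 0.425 to 0.875 m from the base axis. Payload 4.7 kg.
Tool frame: the origin (TCP) lies at the very end of the fingers, on their centre line; the grasp point (between the pads) lies 19 mm behind it; z points along the fingers, y is the line along which they close (so a half turn about z gives the same grasp; the last joint's range is limited). The gripper opens to 85 mm and grips with 20 to 120 N. Pads are 22 mm wide; open, the fingers measure 114 mm over their backs; the gripper's body (76 mm by 85 mm) begins 54 mm behind the grasp point. The pads swing forward as they close: fully open they stand 13 mm farther back than shut.
Start: joints at [-71.156, 18.392, -4.016, 83.108, 1.295, 78.541, -3.26], TCP at [0.201, 0.618, 0.207] pointing down, gripper open.
Joint ranges: [-163.93, 163.93], [-17.29, 119.83], [-79.2, 71.16], [3.27, 140.29], [-89.18, 269.18], [5.43, 117.66], [-154.24, 154.24]. Speed limits (degrees/s): [147.25, 147.25, 180, 180, 180, 180, 180].

## Interface

Orientations are given as [roll, pitch, yaw] about the fixed x, y, z axes, in that order (R = Rz(yaw) Ry(pitch) Rx(roll)).
In Python, from station import state, capture, sign_off, look_for, landmark_of gives the robot as it stands.
- The arm moves only by the tool apply_moves, never from a script. Its argument "steps" is a list of rows, each an object of numbers: "x", "y", "z": the shift along the tool's x, y, z normalised to -1 to 1, where 1 is 75 cm; "turn": the turn about the tool's z normalised to -1 to 1, where 1 is 90 degrees; "grip": the closure, from 0 (fully open) to 1 (shut). A call has 1 to 5 rows; each row is the pose to reach, as a shift and turn from the pose commanded when the call began, along the tool's axes at that moment; what a row does not reach only later rows make up. A row lasts 1/8 s, in which the tool goes at most 62.5 mm and 10.7 degrees, less where a joint would pass 70% of its speed; a pose out of reach is approached as far as the arm can. A call with a number of a shift or a turn outside -1 to 1 is refused whole. A call with a gripper value outside its range is refused whole. The fingers move at their own pace and stop on an object; "newtons" is the grip in N (left out, the last holds). Time passes only in rows, so rows that repeat a pose let the fingers close. It gives the time, the measured TCP pose, the force, the opening and the grip force at its end, in the units of the state.
- state(): the state, without advancing time (a new reading comes with each control period).
- capture(name): name is "scene" or "top" or "wrist"; returns a dict with "image" (420x560x3 uint8, red, green, blue), "depth" (420x560 float32, m along the optical axis (not along the pixel's ray), 0 where there is no reading), "vfov" (degrees; the focal length in pixels is half the picture's height over the tangent of half this angle, whatever the lens; pixels are square), "cx", "cy" (the principal point, pixels), "D" ([k1, k2, p1, p2, k3] as OpenCV has them; the pictures are not rectified), "camera_from_world" (4x4, takes a point from world to camera coordinates). Camera axes: x right, y up, looking along -z (the intrinsics and any distortion apply to the point x, -y, -z); pixel columns grow to the right and rows downward; lengths in m; the calibration is good to about 2 mm. A picture is of the moment at which its call begins.
- sign_off(): hands the job in; it is judged then, once.
Trained networks look in a picture, given as the dict that the camera call returned (one of the last four; its "shot" number tells which), for a name from the list of things; names that differ only in an ending like _2 or _b are one class to them, and where a whole thing is asked for, a point or a joint stands for the part that bears it (a point fixed in the world has none). Each returns a list of dicts, best first, with "p" (0 to 1); they miss things now and then, are a little off and sometimes report something else, mostly with a low value. They report only what shows in the picture. A call takes as long as a camera call.
- look_for(picture, query): "point" ([x, y, z] in m, in the coordinates of the camera as it stood for that picture, good to about 4 mm: the middle of the surface that is visible of it).
- landmark_of(picture, query): "point" ([x, y, z] in m, in the coordinates of the camera as it stood for that picture, good to about 4 mm: a listed point, or the origin of a listed thing).
The state is a dict: "t": time; "joint_pos": joint angles; "qd": joint speeds; "joint_efforts": joint torques, N m; "tcp_pos": TCP position; "tcp_rot": TCP orientation; "force": force on the tool from outside, world axes, zero at the start; "ft_torque": the same for the moment, N m; "width": opening from 0.0 (shut) to 1.0 (fully open); "grip_force": force on a finger pad.
Only numpy, scipy, OpenCV 4.12 (cv2) and the standard library are available. Lean on these libraries where they do the work, as an engineer would, in place of code of your own. Each camera call takes 0.05 s, during which the arm holds its last target. There are 200 camera calls.

## Working session

There is one attempt and no reset: what is moved stays moved. The work goes in short steps, Python scripts to look and compute and a tool call to move; the robot and the scene stay as the last step left them, time stands still between calls to the robot, and variables do not carry over. Pictures are saved under pics/ and viewed, at most 10 in all, crops included, and the job is handed in when it is done.

Besides the shell and the picture viewer there is one more tool, called after "Call:" as name(argument=value, ...) on one line, values as JSON. apply_moves: Moves the arm, as the interface text tells. Scaled input: -1 to 1 covers 75 cm each way for a shift and 90 degrees each way for a turn. Its arguments: {"type":"object","properties":{"steps":{"type":"array"},"newtons":{"type":"number"}},"required":["steps"]}

```bash
mkdir -p pics; cat > h.py <<'E'
import numpy as np, cv2
from station import state, capture, sign_off, look_for, landmark_of
from scipy.spatial.transform import Rotation as R
def w(pic,p): 
    return (np.linalg.inv(pic["camera_from_world"])@np.r_[p,1])[:3]
def cloud(pic):
    H,W=pic["depth"].shape; f=H/2/np.tan(np.radians(pic["vfov"])/2)
    K=np.array([[f,0,pic["cx"]],[0,f,pic["cy"]],[0,0,1.]])
    u,v=np.meshgrid(np.arange(W),np.arange(H))
    n=cv2.undistortPoints(np.stack([u,v],-1).reshape(-1,1,2).astype(np.float64),K,np.array(pic["D"],float)).reshape(H,W,2)
    d=pic["depth"]; P=np.stack([n[...,0]*d,-n[...,1]*d,-d,np.ones_like(d)],-1)
    return (P@np.linalg.inv(pic["camera_from_world"]).T)[...,:3]
def save(pic,n): cv2.imwrite(f"pics/{n}.png",pic["image"][...,::-1])
E
python3 - <<'E'
from h import *
np.set_printoptions(precision=4,suppress=True)
print(state())
for n in ["scene","top"]:
    p=capture(n); save(p,n+"0")
    for q in ["case","lid_hinge","lid_grip","spray","jar","mug","meter"]:
        for r in landmark_of(p,q)[:1]: print(n,q,r["p"],w(p,r["point"]))
E
```

```text
{'t': 0.0, 'joint_pos': array([-71.156 ,  18.4397,  -4.0162,  83.175 ,   1.2946,  78.5408,
        -3.2599]), 'qd': array([ 0.1407,  0.0488, -0.0184, -0.0217,  0.0301,  0.0066,  0.0519]), 'joint_efforts': array([  0.0003, -49.3573,  -0.382 , -31.4335,   0.013 ,   0.0115,
         0.    ]), 'tcp_pos': array([0.2011, 0.6175, 0.2062]), 'tcp_rot': array([-179.8898,    0.0052,  161.9663]), 'force': array([0.2419, 0.2777, 0.7294]), 'ft_torque': array([ 0.0118, -0.0176, -0.0163]), 'grip_force': 0.0, 'width': 0.9995533814630503}
scene case 0.74 [0.5575 0.0945 0.0009]
scene lid_hinge 0.97 [0.6458 0.1146 0.0939]
scene lid_grip 0.88 [0.5046 0.0878 0.1319]
scene spray 0.72 [0.644  0.1158 0.0937]
scene mug 0.85 [ 0.5739 -0.4625 -0.0016]
scene meter 0.83 [ 0.6296  0.4677 -0.    ]
top case 0.94 [0.5635 0.0968 0.0044]
top lid_hinge 0.78 [0.6514 0.1125 0.0896]
top lid_grip 0.69 [0.5069 0.0885 0.1356]
top spray 0.87 [0.5458 0.2916 0.    ]
top jar 0.58 [ 0.6265 -0.1084  0.0024]
top mug 0.58 [ 0.5768 -0.4654  0.0013]
top meter 0.57 [0.6252 0.4663 0.0033]
```

```bash
python3 -c "
import cv2,numpy as np
a=cv2.imread('pics/scene0.png');b=cv2.imread('pics/top0.png')
c=np.hstack([a,b]);cv2.imwrite('pics/both0.png',cv2.resize(c,(800,300),interpolation=cv2.INTER_AREA))"
```

```text
(no output)
```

View pics/top0.png

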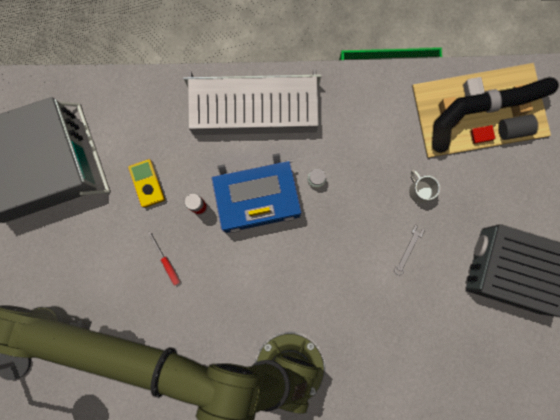

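View pics/scene0.png

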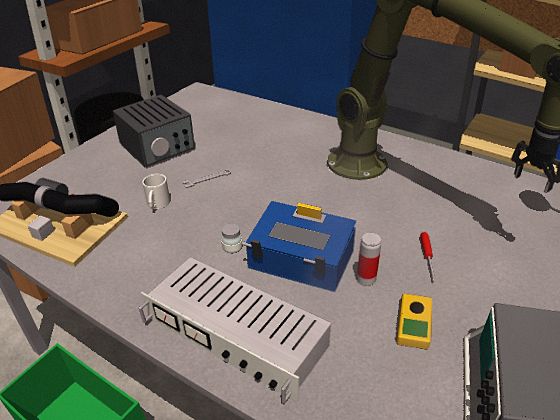

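The top view shows the case at px (256,195) with its yellow grip at (260,212), the spray can at (195,204), the jar at (317,179) and a rack unit behind at (255,103). The scene view agrees, and the lid is nearly shut. Next I'll refine these from the depth data.

```bash
cat > m.py <<'E'
from h import *
np.set_printoptions(precision=4,suppress=True)
def yellow(p):
    C=cloud(p); hsv=cv2.cvtColor(p["image"],cv2.COLOR_RGB2HSV)
    m=(hsv[...,0]>18)&(hsv[...,0]<35)&(hsv[...,1]>120)&(hsv[...,2]>80)&(p["depth"]>0)
    near=(np.linalg.norm(C[...,:2]-[.55,.1],axis=-1)<.2)
    b=(hsv[...,0]>100)&(hsv[...,0]<125)&(hsv[...,1]>100)&near&(p["depth"]>0)
    return C[m&near],C[b]
if __name__=="__main__":
    for n in ["top","scene"]:
        p=capture(n); Y,B=yellow(p); z=Y[:,2]; T=Y[z>np.percentile(z,90)-.008]
        (c,s,a)=cv2.minAreaRect(T[:,:2].astype(np.float32)*1000)
        print(n,len(T),"ztop",np.median(T[:,2]),"rect",c,s,a,T.mean(0))
        L=B[B[:,2]>.08]; 
        c0=np.median(L,axis=0)
        for _ in range(3):
            A=np.c_[L[:,:2],np.ones(len(L))]; k=np.linalg.lstsq(A,L[:,2],rcond=None)[0]; L=L[abs(A@k-L[:,2])<.006]
        print(" lid plane",k,len(L),"rect",cv2.minAreaRect(L[:,:2].astype(np.float32)*1000), L.mean(0))
E
python3 m.py
```

```text
top 58 ztop 0.15292717788351395 rect (505.07769775390625, 85.90606689453125) (12.216216087341309, 66.82691192626953) 10.551128387451172 [0.5046 0.0856 0.1534]
 lid plane [-0.0889 -0.0161  0.159 ] 2441 rect ((561.9016723632812, 96.23544311523438), (178.53500366210938, 257.23052978515625), 10.483315467834473) [0.5625 0.0973 0.1074]
scene 104 ztop 0.1507461695651836 rect (502.7579040527344, 87.64337158203125) (17.16678810119629, 68.77556610107422) 10.265704154968262 [0.5049 0.0865 0.1504]
 lid plane [-0.102  -0.0192  0.1666] 3009 rect ((566.6528930664062, 98.4638900756836), (197.7500762939453, 263.4071044921875), 10.826738357543945) [0.5652 0.1043 0.1069]
```

```bash
cat > g.py <<'E'
import sys
from h import *
# usage: g.py yaw x y z [yaw x y z]... : shifts in tool axes, units /0.75, turn /90
s=state(); r=R.from_euler('xyz',s["tcp_rot"],degrees=True); Rn=R.from_euler('xyz',[180,0,s["tcp_rot"][2]],degrees=True)
a=np.array(sys.argv[1:],float).reshape(-1,4)
print("t",s["t"],s["tcp_pos"].round(4),s["tcp_rot"].round(2),"F",s["force"].round(1),"w",round(s["width"],3),round(s["grip_force"],1))
for q in a:
    d=Rn.inv().apply(q[1:]-s["tcp_pos"])/.75
    print(d.round(4),"turn",round(-((q[0]-s["tcp_rot"][2]+180)%360-180)/90,4))
E
python3 g.py 190.5 .504 .0865 .207 190.5 .35 .35 .207
```

```text
t 0.9 [0.2013 0.6181 0.2074] [179.99   0.   161.97] F [0.  0.5 0.5] w 0.995 0.0
[-6.032e-01 -5.490e-01  5.000e-04] turn -0.317
[-0.2992 -0.2785  0.0005] turn -0.317
```

Call:
apply_moves(steps=[{"x":-0.3,"y":-0.278,"z":0,"turn":-0.317,"grip":0},{"x":-0.603,"y":-0.549,"z":0,"turn":-0.317,"grip":0},{"x":-0.603,"y":-0.549,"z":0,"turn":-0.317,"grip":0},{"x":-0.603,"y":-0.549,"z":0,"turn":-0.317,"grip":0},{"x":-0.603,"y":-0.549,"z":0,"turn":-0.317,"grip":0}])

```text
t: 1.52
tcp_pos: [0.3565, 0.3447, 0.2077]
tcp_rot: [180.0, 0.1, -169.5]
force: [1.0, -0.2, -0.0]
width: 0.996
grip_force: 0.0
```

```bash
python3 g.py 190.5 .504 .0865 .22
```

```text
t 1.525 [0.3565 0.3447 0.2077] [ 1.7996e+02  5.0000e-02 -1.6951e+02] F [ 1.  -0.2 -0. ] w 0.996 0.0
[-0.1308 -0.3743 -0.0164] turn -0.0001
```

Call:
apply_moves(steps=[{"x":-0.131,"y":-0.374,"z":0,"turn":0,"grip":0},{"x":-0.131,"y":-0.374,"z":0,"turn":0,"grip":0},{"x":-0.131,"y":-0.374,"z":0,"turn":0,"grip":0},{"x":-0.131,"y":-0.374,"z":0,"turn":0,"grip":0},{"x":-0.131,"y":-0.374,"z":0,"turn":0,"grip":0}])

```text
t: 2.15
tcp_pos: [0.5043, 0.0857, 0.2078]
tcp_rot: [-180.0, 0.1, -169.6]
force: [0.0, 1.1, -0.7]
width: 0.999
grip_force: 0.0
```

```bash
python3 - <<'E'
from m import *
p=capture("wrist"); save(p,"w1"); Y,B=yellow(p); print(len(Y))
if len(Y)>50:
    z=Y[:,2]; T=Y[z>np.percentile(z,90)-.006]
    print("ztop",np.median(T[:,2]),cv2.minAreaRect(T[:,:2].astype(np.float32)*1000),T.mean(0))
for q in ["lid_grip","lid_hinge"]:
    for r in landmark_of(p,q)[:1]: print(q,r["p"],w(p,r["point"]))
E
python3 g.py 190.5 .504 .0865 .121
```

```text
3390
ztop 0.15123016987432808 ((503.908447265625, 84.58706665039062), (12.64207935333252, 67.67608642578125), 10.767218589782715) [0.5032 0.0843 0.1509]
lid_grip 0.7 [0.5045 0.0872 0.1378]
lid_hinge 0.91 [0.6455 0.1109 0.0911]
t 2.3 [0.5042 0.0856 0.2076] [-1.7997e+02  3.0000e-02 -1.6985e+02] F [-0.   0.4  0.3] w 1.001 0.0
[0.     0.0012 0.1154] turn -0.0039
```

View pics/w1.png

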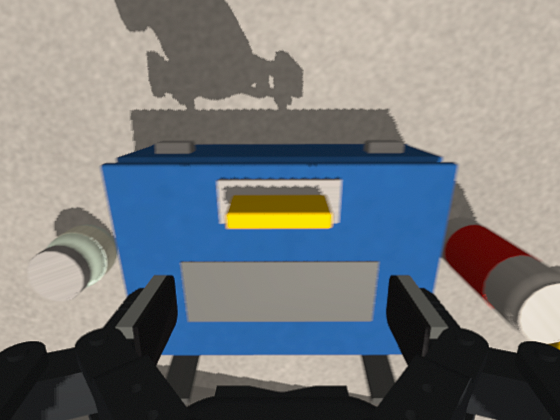

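The wrist view shows the yellow plate at px (279,212), centred between the fingers (155 and 415). I'll go straight down.

Call:
apply_moves(steps=[{"x":0,"y":0,"z":0.05,"turn":-0.003,"grip":0},{"x":0,"y":0,"z":0.09,"turn":-0.003,"grip":0},{"x":0,"y":0,"z":0.115,"turn":-0.003,"grip":0},{"x":0,"y":0,"z":0.115,"turn":-0.003,"grip":0}])

```text
t: 2.8
tcp_pos: [0.5015, 0.0898, 0.1197]
tcp_rot: [180.0, -0.2, -169.1]
force: [0.2, 0.2, -0.3]
width: 1.001
grip_force: 0.0
```

Call:
apply_moves(steps=[{"x":0,"y":0,"z":0,"turn":0,"grip":1},{"x":0,"y":0,"z":0,"turn":0,"grip":1},{"x":0,"y":0,"z":0,"turn":0,"grip":1},{"x":0,"y":0,"z":0,"turn":0,"grip":1}], newtons=40)

```text
t: 3.3
tcp_pos: [0.5036, 0.0888, 0.1216]
tcp_rot: [180.0, 0.1, -169.2]
force: [0.1, 0.9, 1.4]
width: 0.143
grip_force: 0.5
```

```bash
python3 - <<'E'
from h import *
p=capture("wrist"); save(p,"w2"); s=state(); print({k:s[k] for k in ["tcp_pos","tcp_rot","force","width","grip_force","joint_pos"]})
E
```

```text
{'tcp_pos': array([0.50346785, 0.08874984, 0.12147964]), 'tcp_rot': array([ 1.79980873e+02,  4.72364435e-02, -1.69238190e+02]), 'force': array([-0.03065371, -0.70786388,  1.49992237]), 'width': 0.05524514673545658, 'grip_force': 0.41583251499105245, 'joint_pos': array([-33.61387259,   4.88204408,  21.7539894 , 109.70133759,
        -2.00275731,  65.72827384,  89.65237597])}
```

View pics/w2.png

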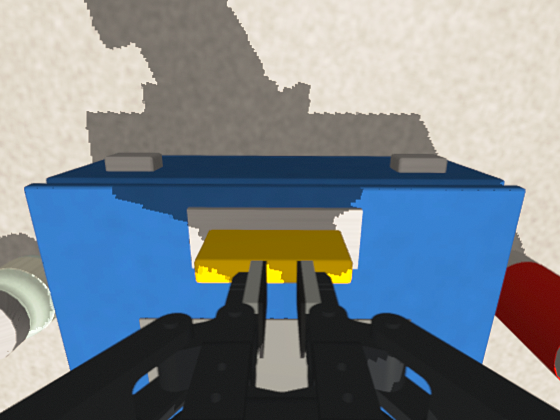

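The view shows the shut fingers (px 260–300, 265) in front of the plate (275,255) rather than around it, so the grasp missed. I'll check where the fingertips really are.

```bash
python3 - <<'E'
from m import *
np.set_printoptions(precision=4,suppress=True)
s=state(); p=capture("wrist"); C=cloud(p); M=p["camera_from_world"]; print("cam",np.linalg.inv(M)[:3,3],"t",s["t"])
H=420; f=H/2/np.tan(np.radians(p["vfov"])/2); K=np.array([[f,0,p["cx"]],[0,f,p["cy"]],[0,0,1.]])
def proj(P):
    c=(M@np.r_[P,1])[:3]*[1,-1,-1]
    return cv2.projectPoints(c.reshape(1,1,3),np.zeros(3),np.zeros(3),K,np.array(p["D"],float))[0].ravel()
t=s["tcp_pos"]; print("tcp",t,"px",proj(t),"+19mm",proj(t+[0,0,.019]),"plate",proj([.504,.0855,.152]))
for v,u in [(268,258),(268,302),(300,255),(300,310),(245,275),(258,240),(272,230),(272,280),(275,330),(245,330)]: print(v,u,p["image"][v,u],C[v,u])
q=capture("scene"); save(q,"s2"); c=cv2.resize(q["image"][150:300,230:390,::-1],(640,600),interpolation=cv2.INTER_CUBIC); cv2.imwrite("pics/s2c.png",c)
E
```

```text
cam [0.4307 0.0747 0.2878] t 3.35
tcp [0.5035 0.0887 0.1215] px [281.0503 255.9782] +19mm [281.0767 273.239 ] plate [273.2737 285.5339]
268 258 [160 129  43] [0.5013 0.078  0.1437]
268 302 [95 96 92] [0.4918 0.095  0.1563]
300 255 [93 93 88] [0.495  0.0782 0.1807]
300 310 [34 35 34] [0.4955 0.0978 0.1737]
245 275 [134 103   0] [0.4955 0.0843 0.1281]
258 240 [134 103   0] [0.4981 0.0695 0.1436]
272 230 [181 140   0] [0.5047 0.0663 0.1452]
272 280 [181 141   0] [0.5006 0.0877 0.1452]
275 330 [255 255   0] [0.4983 0.1097 0.1445]
245 330 [135 105   0] [0.4904 0.11   0.1286]
```

View pics/s2c.png

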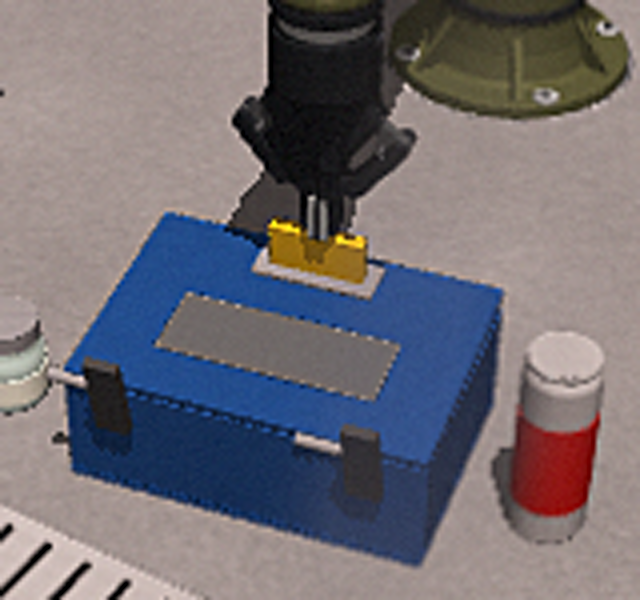

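```bash
python3 - <<'E'
from m import *
np.set_printoptions(precision=4,suppress=True,linewidth=150)
p=capture("wrist"); C=cloud(p); I=p["image"].astype(int)
for u in [258,281,304,215,340]:
    print("col",u)
    for v in range(222,330,7): print(v,I[v,u],C[v,u])
q=capture("scene"); C=cloud(q); I=q["image"].astype(int)
for v in range(196,222,2): print(v,[(tuple(I[v,u]),C[v,u].round(3).tolist()) for u in (300,309,318)])
E
```

```text
col 258
222 [125 119 112] [0.4912 0.0743 0.111 ]
229 [123 116 109] [0.4953 0.0749 0.1103]
236 [133 102   0] [0.4963 0.0755 0.1176]
243 [131 103   0] [0.4969 0.0761 0.1253]
250 [134 103   0] [0.4965 0.0766 0.1347]
257 [134 104   0] [0.4974 0.0771 0.1403]
264 [180 139   0] [0.4986 0.0776 0.1447]
271 [166 129   0] [0.5018 0.0782 0.1448]
278 [27 29 28] [0.4983 0.0784 0.158 ]
285 [32 33 33] [0.4995 0.0788 0.1615]
292 [29 30 30] [0.4988 0.0791 0.1679]
299 [26 27 26] [0.4988 0.0794 0.1729]
306 [28 28 29] [0.492  0.0791 0.1884]
313 [32 34 36] [0.4924 0.0794 0.1917]
320 [26 27 28] [0.4935 0.0797 0.1936]
327 [24 28 28] [0.4935 0.0799 0.1971]
col 281
222 [123 118 111] [0.4893 0.086  0.1101]
229 [123 116 108] [0.4929 0.0867 0.1107]
236 [133 102   0] [0.4939 0.0869 0.1183]
243 [132 102   0] [0.4944 0.087  0.1263]
250 [134 104   0] [0.4947 0.087  0.1342]
257 [133 104   0] [0.4951 0.0871 0.1411]
264 [23 25 22] [0.4932 0.0867 0.1524]
271 [26 25 24] [0.4932 0.0867 0.1587]
278 [25 24 23] [0.4931 0.0867 0.1648]
285 [25 24 23] [0.4935 0.0868 0.1695]
292 [24 24 24] [0.4931 0.0867 0.1753]
299 [26 24 23] [
[... 4223 characters left out ...]
t64(108), np.int64(35)), [0.501, 0.116, 0.135])]
216 [((np.int64(166), np.int64(135), np.int64(80)), [0.507, 0.061, 0.109]), ((np.int64(153), np.int64(109), np.int64(20)), [0.502, 0.088, 0.117]), ((np.int64(148), np.int64(110), np.int64(38)), [0.503, 0.117, 0.129])]
218 [((np.int64(190), np.int64(174), np.int64(171)), [0.513, 0.065, 0.107]), ((np.int64(148), np.int64(113), np.int64(30)), [0.505, 0.09, 0.112]), ((np.int64(142), np.int64(104), np.int64(32)), [0.491, 0.111, 0.111])]
220 [((np.int64(30), np.int64(67), np.int64(119)), [0.518, 0.068, 0.104]), ((np.int64(181), np.int64(162), np.int64(161)), [0.51, 0.093, 0.109]), ((np.int64(152), np.int64(116), np.int64(45)), [0.497, 0.114, 0.11])]
```

The fingertips sit about 26 mm above the reported TCP, on top of the plate, which pressed the lid down slightly. I'll rise, open, and measure the real tip height.

Call:
apply_moves(steps=[{"x":0,"y":0,"z":-0.03,"turn":0,"grip":1},{"x":0,"y":0,"z":-0.055,"turn":0,"grip":1},{"x":0,"y":0,"z":-0.055,"turn":0,"grip":1}])

```text
t: 3.92
tcp_pos: [0.5041, 0.0888, 0.1634]
tcp_rot: [180.0, 0.1, -169.2]
force: [-0.4, -0.1, -0.4]
width: -0.006
grip_force: 0.0
```

```bash
cat > tips.py <<'E'
from m import *
import sys
s=state(); print("tcp",s["tcp_pos"],s["tcp_rot"],"w",s["width"])
for n in ["scene","wrist"]:
    p=capture(n); C=cloud(p); I=p["image"].astype(int)
    gray=(I.max(-1)-I.min(-1)<15)&(I.max(-1)<115)&(p["depth"]>0)
    d=C-s["tcp_pos"]; k=gray&(np.hypot(d[...,0],d[...,1])<.075)&(C[...,2]>.147+float(sys.argv[1]))
    P=C[k]; o=np.argsort(P[:,2])[:40]
    print(n,k.sum(),"low z pct",np.percentile(P[:,2],[0,1,3,5,10]),"lowest mean",P[o].mean(0), "y<",P[o][P[o][:,1]<s["tcp_pos"][1]].mean(0),"y>",P[o][P[o][:,1]>s["tcp_pos"][1]].mean(0))
E
python3 tips.py .005
```

```text
tcp [0.5041 0.0888 0.1634] [ 179.975     0.1464 -169.2341] w -0.006457954237892519
scene 2345 low z pct [0.1882 0.2026 0.2218 0.235  0.2463] lowest mean [0.5093 0.0938 0.2008] y< [0.5096 0.0804 0.2018] y> [0.5092 0.0976 0.2005]
wrist 42246 low z pct [0.1902 0.1987 0.2089 0.2175 0.2322] lowest mean [0.4934 0.0871 0.1915] y< [0.494  0.0844 0.1914] y> [0.4926 0.091  0.1917]
```

Call:
apply_moves(steps=[{"x":0,"y":0,"z":0,"turn":0,"grip":0},{"x":0,"y":0,"z":0,"turn":0,"grip":0},{"x":0,"y":0,"z":0,"turn":0,"grip":0},{"x":0,"y":0,"z":0,"turn":0,"grip":0},{"x":0,"y":0,"z":0,"turn":0,"grip":0}])

```text
t: 4.65
tcp_pos: [0.5032, 0.0886, 0.1623]
tcp_rot: [180.0, 0.0, -169.2]
force: [0.2, -0.4, -0.4]
width: 1.0
grip_force: 0.0
```

```bash
python3 tips.py .005; python3 m.py
```

```text
tcp [0.5032 0.0886 0.1623] [ 179.997     0.0065 -169.237 ] w 1.0000148577774672
scene 2425 low z pct [0.1993 0.2105 0.2246 0.239  0.254 ] lowest mean [0.5066 0.0912 0.2091] y< [0.5123 0.0467 0.2084] y> [0.5002 0.1404 0.2099]
wrist 37933 low z pct [0.1986 0.2044 0.2097 0.2141 0.2236] lowest mean [0.5046 0.0934 0.1995] y< [0.5134 0.0471 0.1995] y> [0.4974 0.1314 0.1996]Traceback (most recent call last):
  File "m.py", line 11, in <module>
    p=capture(n); Y,B=yellow(p); z=Y[:,2]; T=Y[z>np.percentile(z,90)-.008]
                                                 ~~~~~~~~~~~~~^^^^^^
    return _quantile_unchecked(
        a, q, axis, out, overwrite_input, method, keepdims, weights)
    return _ureduce(a,
                    func=_quantile_ureduce_func,
    ...<5 lines>...
                    overwrite_input=overwrite_input,
                    method=method)
    r = func(a, **kwargs)
    result = _quantile(arr,
                       quantiles=q,
    ...<2 lines>...
                       out=out,
                       weights=wgt)
    slices_having_nans = np.isnan(arr[-1, ...])
                                  ~~~^^^^^^^^^
IndexError: index -1 is out of bounds for axis 0 with size 0
```

```bash
python3 g.py 190.7 .5025 .087 .079
```

```text
t 4.8 [0.5032 0.0886 0.1624] [ 1.8000e+02  1.0000e-02 -1.6923e+02] F [-0.  -0.7  0.4] w 1.001 0.0
[ 0.0014 -0.002   0.1112] turn 0.0007
```

Call:
apply_moves(steps=[{"x":0.0013,"y":-0.002,"z":0.03,"turn":0,"grip":0},{"x":0.0013,"y":-0.002,"z":0.07,"turn":0,"grip":0},{"x":0.0013,"y":-0.002,"z":0.095,"turn":0,"grip":0},{"x":0.0013,"y":-0.002,"z":0.111,"turn":0,"grip":0},{"x":0.0013,"y":-0.002,"z":0.111,"turn":0,"grip":0}])

```text
t: 5.42
tcp_pos: [0.5021, 0.0868, 0.0785]
tcp_rot: [-180.0, -0.1, -169.2]
force: [0.7, 0.6, 0.1]
width: 1.001
grip_force: 0.0
```

Call:
apply_moves(steps=[{"x":0,"y":0,"z":0,"turn":0,"grip":1},{"x":0,"y":0,"z":0,"turn":0,"grip":1},{"x":0,"y":0,"z":0,"turn":0,"grip":1}], newtons=50)

```text
t: 5.8
tcp_pos: [0.5032, 0.0849, 0.0799]
tcp_rot: [-179.9, 0.0, -169.3]
force: [-1.4, -5.6, 0.7]
width: 0.807
grip_force: 59.4
```

```bash
python3 - <<'E'
from m import *
s=state(); print({k:s[k] for k in ["t","tcp_pos","tcp_rot","force","width","grip_force"]})
p=capture("scene"); L=yellow(p)[1]; 
for q in ["lid_grip","lid_hinge"]: print([w(p,r["point"]) for r in landmark_of(p,q)[:1]])
L=L[L[:,2]>.085]
for _ in range(3):
    A=np.c_[L[:,:2],np.ones(len(L))]; k=np.linalg.lstsq(A,L[:,2],rcond=None)[0]; L=L[abs(A@k-L[:,2])<.006]
print(k)
c=cv2.resize(p["image"][130:290,230:390,::-1],(600,600),interpolation=cv2.INTER_CUBIC); cv2.imwrite("pics/s3c.png",c)
E
```

```text
{'t': 5.8, 'tcp_pos': array([0.5032, 0.0849, 0.0799]), 'tcp_rot': array([-179.8618,    0.0449, -169.2601]), 'force': array([-1.4177, -5.5852,  0.6642]), 'width': 0.8073082687830552, 'grip_force': 59.4024932384491}
[array([0.5015, 0.0894, 0.1251])]
[array([0.6466, 0.1144, 0.0955])]
[-0.094  -0.0212  0.1589]
```

View pics/s3c.png

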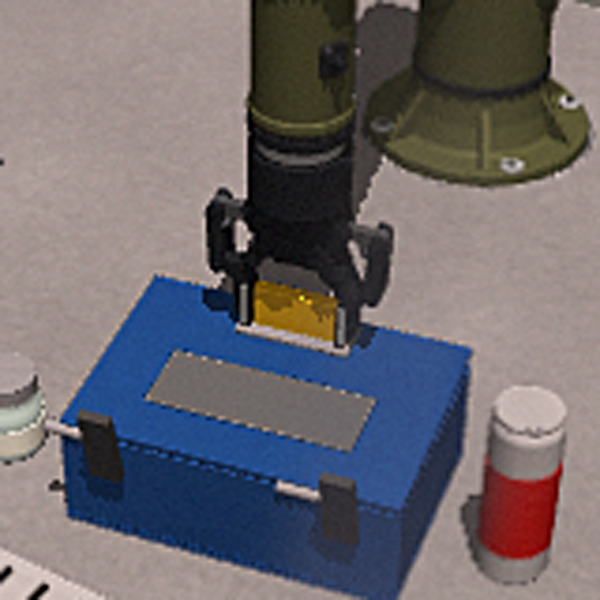

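The plate is gripped: opening 69 mm, 59 N, fingers on both ends at crop px (240,310) and (350,330). Now I'll work out the arc for the hinge.

```bash
python3 -c "
import numpy as np
r=.155;f0=14.3
for a,b,n in [(0,15,5),(15,37.5,5),(37.5,60,5),(60,80,5),(80,90,5),(90,96,3),(96,102,4)]:
  F=lambda t:np.radians(f0+t)
  print(a,b,[(round(-r*(np.cos(F(a))-np.cos(F(t)))/.75,4),round(-r*(np.sin(F(t))-np.sin(F(a)))/.75,4)) for t in np.linspace(a,b,n+1)[1:]])
"
```

```text
0 15 [(np.float64(-0.0029), np.float64(-0.0104)), (np.float64(-0.0064), np.float64(-0.0207)), (np.float64(-0.0105), np.float64(-0.0307)), (np.float64(-0.015), np.float64(-0.0405)), (np.float64(-0.02), np.float64(-0.0501))]
15 37.5 [(np.float64(-0.0085), np.float64(-0.0138)), (np.float64(-0.018), np.float64(-0.0269)), (np.float64(-0.0286), np.float64(-0.0393)), (np.float64(-0.0401), np.float64(-0.0507)), (np.float64(-0.0524), np.float64(-0.0613))]
37.5 60 [(np.float64(-0.0131), np.float64(-0.0095)), (np.float64(-0.027), np.float64(-0.018)), (np.float64(-0.0414), np.float64(-0.0253)), (np.float64(-0.0564), np.float64(-0.0315)), (np.float64(-0.0719), np.float64(-0.0365))]
60 80 [(np.float64(-0.014), np.float64(-0.0034)), (np.float64(-0.0282), np.float64(-0.0058)), (np.float64(-0.0426), np.float64(-0.0073)), (np.float64(-0.057), np.float64(-0.0077)), (np.float64(-0.0714), np.float64(-0.0071))]
80 90 [(np.float64(-0.0072), np.float64(0.0007)), (np.float64(-0.0143), np.float64(0.0016)), (np.float64(-0.0215), np.float64(0.0027)), (np.float64(-0.0285), np.float64(0.0042)), (np.float64(-0.0356), np.float64(0.0058))]
90 96 [(np.float64(-0.007), np.float64(0.0019)), (np.float64(-0.0138), np.float64(0.004)), (np.float64(-0.0207), np.float64(0.0064))]
96 102 [(np.float64(-0.005), np.float64(0.0019)), (np.float64(-0.01), np.float64(0.004)), (np.float64(-0.015), np.float64(0.0062)), (np.float64(-0.0199), np.float64(0.0086))]
```

Call:
apply_moves(steps=[{"x":-0.003,"y":0,"z":-0.0104,"turn":0,"grip":1},{"x":-0.0064,"y":0,"z":-0.0207,"turn":0,"grip":1},{"x":-0.0105,"y":0,"z":-0.0307,"turn":0,"grip":1},{"x":-0.015,"y":0,"z":-0.0405,"turn":0,"grip":1},{"x":-0.02,"y":0,"z":-0.05,"turn":0,"grip":1}])

```text
t: 6.58
tcp_pos: [0.5168, 0.0874, 0.1152]
tcp_rot: [-179.8, -0.1, -169.3]
force: [4.4, -3.3, -12.8]
width: 0.812
grip_force: 60.1
```

Call:
apply_moves(steps=[{"x":-0.0085,"y":0,"z":-0.0138,"turn":0,"grip":1},{"x":-0.018,"y":0,"z":-0.0269,"turn":0,"grip":1},{"x":-0.0286,"y":0,"z":-0.0393,"turn":0,"grip":1},{"x":-0.0401,"y":0,"z":-0.0507,"turn":0,"grip":1},{"x":-0.0524,"y":0,"z":-0.0613,"turn":0,"grip":1}])

```text
t: 7.2
tcp_pos: [0.5534, 0.0942, 0.1601]
tcp_rot: [-179.8, -0.4, -169.4]
force: [0.3, -4.4, -12.4]
width: 0.809
grip_force: 59.8
```

```bash
cat > chk.py <<'E'
from m import *
s=state(); print({k:s[k] for k in ["t","tcp_pos","force","ft_torque","width","grip_force"]})
H=np.array([.649,.1128,.0905]); u=np.array([.9833,.1822,0])
for n in ["scene","top"]:
    p=capture(n); C=cloud(p); hsv=cv2.cvtColor(p["image"],cv2.COLOR_RGB2HSV)
    B=C[(hsv[...,0]>98)&(hsv[...,0]<128)&(hsv[...,1]>90)&(p["depth"]>0)]
    d=B-H; uu=d@u; zz=d[:,2]; vv=d@np.array([-u[1],u[0],0]); r=np.hypot(uu,zz)
    k=(zz>.03)&(r>.06)&(r<.2)&(abs(vv)<.14)
    a=np.degrees(np.arctan2(zz[k],-uu[k])); print(n,k.sum(),"angle med",np.median(a),np.percentile(a,[10,90]),"rmax",np.percentile(r[k],98) if k.sum() else 0)
    for q in ["lid_grip"]: 
        for t in landmark_of(p,q)[:1]:
            g=w(p,t["point"])-H; print("  grip",t["p"],g+H,"theta",np.degrees(np.arctan2(g[2],-(g@u)))-11.2)
E
python3 chk.py
```

```text
{'t': 7.2, 'tcp_pos': array([0.5534, 0.0942, 0.1601]), 'force': array([  0.3416,  -4.3858, -12.4228]), 'ft_torque': array([-0.9809,  0.4294, -0.0973]), 'width': 0.8094072479437637, 'grip_force': 59.78532671928406}
scene 2684 angle med 40.745699838799936 [39.1546 43.2424] rmax 0.17973469431228933
  grip 0.66 [0.5467 0.0911 0.2056] theta 36.556119217701266
top 1111 angle med 42.15024944205304 [40.3704 45.5571] rmax 0.1821112667660642
```

Call:
apply_moves(steps=[{"x":-0.0131,"y":0,"z":-0.0095,"turn":0,"grip":1},{"x":-0.027,"y":0,"z":-0.018,"turn":0,"grip":1},{"x":-0.0414,"y":0,"z":-0.0253,"turn":0,"grip":1},{"x":-0.0564,"y":0,"z":-0.0315,"turn":0,"grip":1},{"x":-0.0719,"y":0,"z":-0.0365,"turn":0,"grip":1}])

```text
t: 8.02
tcp_pos: [0.6059, 0.1039, 0.1879]
tcp_rot: [-179.8, -0.5, -169.4]
force: [-3.7, -6.1, -8.0]
width: 0.803
grip_force: 58.3
```

Call:
apply_moves(steps=[{"x":-0.014,"y":0,"z":-0.0034,"turn":0,"grip":1},{"x":-0.0282,"y":0,"z":-0.0058,"turn":0,"grip":1},{"x":-0.0426,"y":0,"z":-0.0073,"turn":0,"grip":1},{"x":-0.057,"y":0,"z":-0.0077,"turn":0,"grip":1},{"x":-0.0714,"y":0,"z":-0.0071,"turn":0,"grip":1}])

```text
t: 8.65
tcp_pos: [0.6591, 0.1138, 0.1942]
tcp_rot: [-179.8, -0.4, -169.4]
force: [-4.5, -7.3, -3.5]
width: 0.807
grip_force: 57.2
```

```bash
python3 chk.py
```

```text
{'t': 8.65, 'tcp_pos': array([0.6591, 0.1138, 0.1942]), 'force': array([-4.5439, -7.3257, -3.4656]), 'ft_torque': array([-1.429 ,  1.4216, -0.0899]), 'width': 0.8071801831403342, 'grip_force': 57.15993404388428}
scene 2416 angle med 80.99322953191196 [79.5897 83.2514] rmax 0.1811339232609941
  grip 0.95 [0.6469 0.1126 0.2458] theta 78.02522065879037
top 118 angle med 80.09334597844084 [79.2919 81.0348] rmax 0.18613455068088303
```

Call:
apply_moves(steps=[{"x":-0.0072,"y":0,"z":0.0007,"turn":0,"grip":1},{"x":-0.0143,"y":0,"z":0.0016,"turn":0,"grip":1},{"x":-0.0215,"y":0,"z":0.0027,"turn":0,"grip":1},{"x":-0.0285,"y":0,"z":0.0042,"turn":0,"grip":1},{"x":-0.0356,"y":0,"z":0.0058,"turn":0,"grip":1}])

```text
t: 9.48
tcp_pos: [0.6856, 0.1187, 0.1904]
tcp_rot: [-179.8, -0.4, -169.4]
force: [-5.0, -5.7, -0.1]
width: 0.802
grip_force: 57.3
```

Call:
apply_moves(steps=[{"x":-0.005,"y":0,"z":0.0014,"turn":0,"grip":1},{"x":-0.01,"y":0,"z":0.0029,"turn":0,"grip":1},{"x":-0.0155,"y":0,"z":0.0046,"turn":0,"grip":1},{"x":-0.0207,"y":0,"z":0.0064,"turn":0,"grip":1}])

```text
t: 9.98
tcp_pos: [0.7012, 0.1216, 0.186]
tcp_rot: [-179.8, -0.3, -169.4]
force: [-5.4, -6.0, -1.4]
width: 0.805
grip_force: 56.5
```

```bash
python3 chk.py
```

```text
{'t': 9.975, 'tcp_pos': array([0.7012, 0.1216, 0.186 ]), 'force': array([-5.3928, -6.0249, -1.4371]), 'ft_torque': array([-1.2156,  1.2936,  0.1189]), 'width': 0.805228792345802, 'grip_force': 56.488510966300964}
scene 1848 angle med 96.25479699988638 [94.9477 98.3665] rmax 0.18194768052505123
  grip 0.69 [0.689  0.124  0.2367] theta 94.58616121976313
top 98 angle med 94.94230079323187 [94.057  95.6842] rmax 0.18657959396464416
  grip 0.84 [0.69   0.1227 0.2389] theta 94.632165490731
```

Call:
apply_moves(steps=[{"x":-0.004,"y":0,"z":0.0013,"turn":0,"grip":1},{"x":-0.008,"y":0,"z":0.0026,"turn":0,"grip":1},{"x":-0.012,"y":0,"z":0.004,"turn":0,"grip":1},{"x":-0.016,"y":0,"z":0.0054,"turn":0,"grip":1},{"x":-0.016,"y":0,"z":0.0054,"turn":0,"grip":1}])

```text
t: 10.8
tcp_pos: [0.7131, 0.1238, 0.1814]
tcp_rot: [-179.8, -0.3, -169.4]
force: [-3.6, -6.6, -1.7]
width: 0.807
grip_force: 56.9
```

Call:
apply_moves(steps=[{"x":-0.003,"y":0,"z":0.0011,"turn":0,"grip":1},{"x":-0.006,"y":0,"z":0.0023,"turn":0,"grip":1},{"x":-0.009,"y":0,"z":0.0035,"turn":0,"grip":1},{"x":-0.009,"y":0,"z":0.0035,"turn":0,"grip":1}])

```text
t: 11.3
tcp_pos: [0.7194, 0.1249, 0.1786]
tcp_rot: [-179.8, -0.3, -169.4]
force: [-5.4, -5.9, -1.9]
width: 0.804
grip_force: 57.0
```

```bash
python3 chk.py
```

```text
{'t': 11.3, 'tcp_pos': array([0.7194, 0.1249, 0.1786]), 'force': array([-5.3847, -5.8738, -1.901 ]), 'ft_torque': array([-1.3107,  1.1368, -0.1308]), 'width': 0.8038587636321346, 'grip_force': 56.990593671798706}
scene 1553 angle med 103.19399026487659 [102.0008 105.3275] rmax 0.18268832700476142
  grip 0.86 [0.7047 0.1258 0.2327] theta 100.6841528567204
top 236 angle med 101.24911623330794 [100.3689 102.5283] rmax 0.1859353287407841
  grip 0.65 [0.7064 0.1243 0.2331] theta 101.12471720469004
```

Stop is near, so slower now.

Call:
apply_moves(steps=[{"x":-0.002,"y":0,"z":0.0008,"turn":0,"grip":1},{"x":-0.004,"y":0,"z":0.0016,"turn":0,"grip":1},{"x":-0.006,"y":0,"z":0.0025,"turn":0,"grip":1},{"x":-0.006,"y":0,"z":0.0025,"turn":0,"grip":1}])

```text
t: 12.0
tcp_pos: [0.7235, 0.1257, 0.1765]
tcp_rot: [-179.8, -0.4, -169.4]
force: [-4.7, -6.9, -2.3]
width: 0.806
grip_force: 57.1
```

Call:
apply_moves(steps=[{"x":-0.0015,"y":0,"z":0.0007,"turn":0,"grip":1},{"x":-0.003,"y":0,"z":0.0014,"turn":0,"grip":1},{"x":-0.004,"y":0,"z":0.0018,"turn":0,"grip":1},{"x":-0.004,"y":0,"z":0.0018,"turn":0,"grip":1}])

```text
t: 12.5
tcp_pos: [0.7255, 0.1261, 0.1753]
tcp_rot: [-179.8, -0.5, -169.4]
force: [-7.1, -7.9, 0.5]
width: 0.81
grip_force: 57.2
```

```bash
python3 chk.py
```

```text
{'t': 12.5, 'tcp_pos': array([0.7255, 0.1261, 0.1753]), 'force': array([-7.0621, -7.8811,  0.5199]), 'ft_torque': array([-1.4891,  1.8541, -0.076 ]), 'width': 0.8100164117266571, 'grip_force': 57.21559524536133}
scene 1470 angle med 105.7341282877436 [104.5541 108.0856] rmax 0.18193913535419232
  grip 0.66 [0.7101 0.1269 0.2316] theta 102.73278884743287
top 319 angle med 103.74155945050445 [102.8341 104.9822] rmax 0.18559522640088072
```

Force is beginning to rise. Another small push to confirm the stop.

Call:
apply_moves(steps=[{"x":-0.0015,"y":0,"z":0.0007,"turn":0,"grip":1},{"x":-0.003,"y":0,"z":0.0014,"turn":0,"grip":1},{"x":-0.003,"y":0,"z":0.0014,"turn":0,"grip":1}])

```text
t: 13.08
tcp_pos: [0.7254, 0.1261, 0.1753]
tcp_rot: [-179.9, -0.8, -169.4]
force: [-16.5, -7.7, 5.2]
width: 0.805
grip_force: 57.5
```

Call:
apply_moves(steps=[{"x":-0.0015,"y":0,"z":0.0007,"turn":0,"grip":1},{"x":-0.003,"y":0,"z":0.0014,"turn":0,"grip":1},{"x":-0.003,"y":0,"z":0.0014,"turn":0,"grip":1}])

```text
t: 13.45
tcp_pos: [0.7252, 0.126, 0.1752]
tcp_rot: [-179.9, -1.1, -169.4]
force: [-24.4, -8.9, 11.0]
width: 0.805
grip_force: 57.7
```

```bash
python3 chk.py
```

```text
{'t': 13.45, 'tcp_pos': array([0.7252, 0.126 , 0.1752]), 'force': array([-24.4117,  -8.9355,  11.0181]), 'ft_torque': array([-1.9982,  5.1865, -0.0563]), 'width': 0.8050268327968124, 'grip_force': 57.69864857196808}
scene 1456 angle med 105.73928837798013 [104.5538 108.0182] rmax 0.18252662133741177
  grip 0.8 [0.7113 0.1288 0.2309] theta 103.35419530090634
top 321 angle med 103.70007471866357 [102.7697 104.8989] rmax 0.18623657903741855
  grip 0.8 [0.7129 0.1298 0.227 ] theta 104.57713304616308
```

Call:
apply_moves(steps=[{"x":0.003,"y":0,"z":-0.0015,"turn":0,"grip":1},{"x":0.005,"y":0,"z":-0.0025,"turn":0,"grip":1},{"x":0.005,"y":0,"z":-0.0025,"turn":0,"grip":0},{"x":0.005,"y":0,"z":-0.0025,"turn":0,"grip":0},{"x":0.005,"y":0,"z":-0.0025,"turn":0,"grip":0}])

```text
t: 14.28
tcp_pos: [0.7299, 0.1312, 0.1767]
tcp_rot: [180.0, 0.1, -169.2]
force: [-0.1, 0.5, 0.7]
width: 1.0
grip_force: 0.0
```

Call:
apply_moves(steps=[{"x":-0.01,"y":0,"z":0,"turn":0,"grip":0},{"x":-0.02,"y":0,"z":-0.02,"turn":0,"grip":0},{"x":-0.02,"y":0,"z":-0.06,"turn":0,"grip":0},{"x":-0.02,"y":0,"z":-0.12,"turn":0,"grip":0},{"x":-0.02,"y":0,"z":-0.15,"turn":0,"grip":0}])

```text
t: 14.9
tcp_pos: [0.7455, 0.1332, 0.2918]
tcp_rot: [-180.0, 0.3, -169.2]
force: [0.7, -0.7, -0.1]
width: 1.001
grip_force: 0.0
```

```bash
python3 chk.py; python3 - <<'E'
from m import *
for n in ["top","scene"]:
    p=capture(n); save(p,n+"4")
    for q in ["green_top","red_top","relay","spray","jar"]:
        for t in landmark_of(p,q)[:1]: print(n,q,t["p"],w(p,t["point"]))
    if n=="top": cv2.imwrite("pics/t4c.png",cv2.resize(p["image"][130:260,170:340,::-1],(785,600),interpolation=cv2.INTER_CUBIC))
E
```

```text
{'t': 14.9, 'tcp_pos': array([0.7455, 0.1332, 0.2918]), 'force': array([ 0.7176, -0.718 , -0.0536]), 'ft_torque': array([-0.0052,  0.0226,  0.0202]), 'width': 1.0007886666576287, 'grip_force': 0.0}
scene 2006 angle med 105.48626898859047 [104.2626 107.2312] rmax 0.18143642773189017
  grip 0.92 [0.7088 0.1259 0.2298] theta 102.49096886765915
top 325 angle med 103.66481823434934 [102.8212 105.072 ] rmax 0.18493011799965484
  grip 0.57 [0.7092 0.1264 0.2321] theta 102.33964411420868
top green_top 0.72 [0.6549 0.1144 0.0894]
top red_top 0.53 [0.5799 0.0341 0.0546]
top spray 0.88 [ 0.5422  0.2913 -0.0003]
scene red_top 0.59 [0.6496 0.1128 0.0915]
scene spray 0.59 [0.5369 0.2949 0.0012]
scene jar 0.85 [ 0.624  -0.1087  0.005 ]
```

View pics/t4c.png

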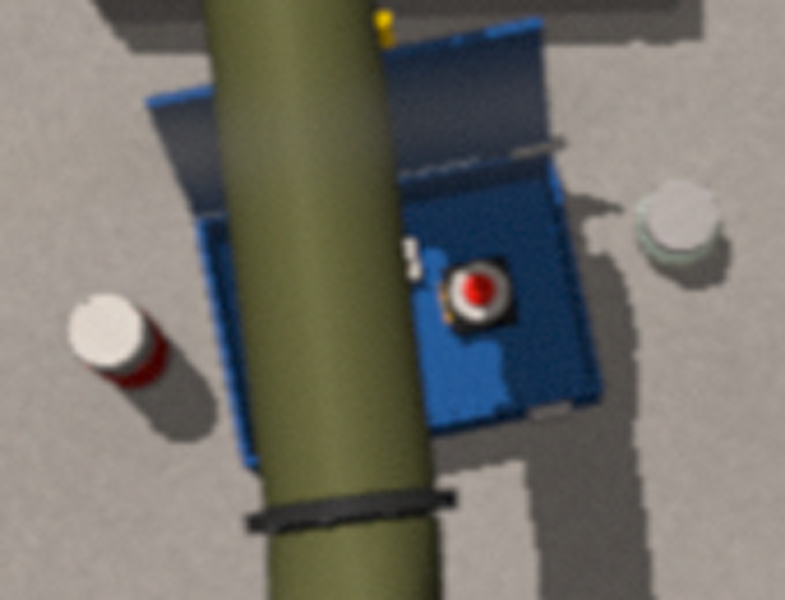

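The crop of the top view shows the lid open. The red button is at crop px (478,290), on the -y side, and the arm hides green. I'll move over the green half with the fingers shut.

Call:
apply_moves(steps=[{"x":0.06,"y":0.02,"z":-0.01,"turn":0,"grip":1},{"x":0.13,"y":0.05,"z":-0.01,"turn":0,"grip":1},{"x":0.2,"y":0.071,"z":-0.01,"turn":0,"grip":1},{"x":0.252,"y":0.071,"z":-0.01,"turn":0,"grip":1},{"x":0.252,"y":0.071,"z":-0.01,"turn":0,"grip":1}])

```text
t: 16.32
tcp_pos: [0.5467, 0.1499, 0.2972]
tcp_rot: [179.9, 0.1, -169.2]
force: [0.5, -0.3, 0.1]
width: 0.002
grip_force: 0.0
```

```bash
cat > but.py <<'E'
from m import *
s=state(); print("t",s["t"],"tcp",s["tcp_pos"],s["tcp_rot"],s["width"])
for n in ["wrist","scene","top"]:
    p=capture(n); C=cloud(p); hsv=cv2.cvtColor(p["image"],cv2.COLOR_RGB2HSV)
    near=(abs(C[...,0]-.56)<.13)&(abs(C[...,1]-.1)<.13)&(C[...,2]<.07)&(C[...,2]>.03)
    for nm,(a,b) in dict(green=(40,85),red=(0,8)).items():
        k=near&(hsv[...,0]>=a)&(hsv[...,0]<=b)&(hsv[...,1]>110)&(hsv[...,2]>50)
        if k.sum()>3:
            P=C[k]; print(n,nm,k.sum(),"med",np.median(P,0),"bbox mid",(np.percentile(P,3,0)+np.percentile(P,97,0))/2,"span",np.percentile(P,97,0)-np.percentile(P,3,0))
    for q in ["green_top","red_top","relay"]:
        for t in landmark_of(p,q)[:1]: print("  ",n,q,t["p"],w(p,t["point"]))
    save(p,n+"5")
E
python3 but.py
```

```text
t 16.325 tcp [0.5467 0.1499 0.2972] [ 179.8893    0.0696 -169.1624] 0.0020043956427654402
wrist green 348 med [0.5516 0.1581 0.0529] bbox mid [0.5519 0.1582 0.0523] span [0.021  0.0207 0.0047]
wrist red 379 med [0.5745 0.04   0.0526] bbox mid [0.5747 0.0399 0.0509] span [0.0214 0.0219 0.0067]
   wrist green_top 0.76 [0.5536 0.1623 0.0558]
   wrist red_top 0.9 [0.5781 0.0415 0.0497]
   wrist relay 0.66 [0.5986 0.0996 0.0078]
   scene red_top 0.18 [ 0.3749 -0.4096  0.0011]
top red 41 med [0.5773 0.0402 0.0518] bbox mid [0.5778 0.04   0.0473] span [0.021  0.0194 0.0204]
   top green_top 0.62 [ 0.5762 -0.4638  0.0047]
   top red_top 0.61 [0.5775 0.0345 0.0539]
   top relay 0.49 [0.6003 0.103  0.0063]
```

View pics/wrist5.png

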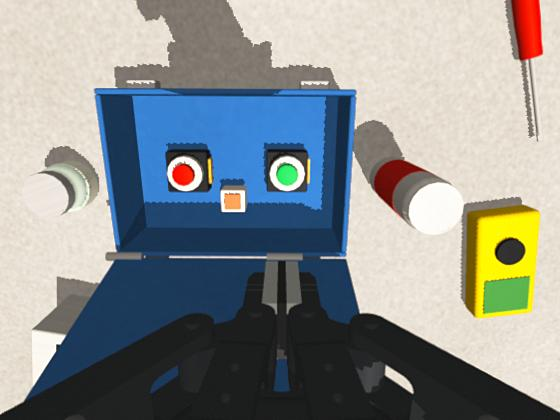

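The wrist view shows green at px (287,173), red at (183,174) and the relay at (233,200), all undisturbed. I'll check the ring height around green, then go down.

```bash
python3 - <<'E'
from m import *
p=capture("wrist"); C=cloud(p)
for v,u in [(173,287),(173,272),(173,303),(158,287),(188,287),(160,270),(173,309)]: print(v,u,p["image"][v,u],C[v-1:v+2,u-1:u+2].reshape(-1,3).mean(0))
E
python3 g.py 190.75 .552 .158 .065 190.75 .552 .158 .034
```

```text
173 287 [ 57 245 112] [0.5517 0.1574 0.0529]
173 272 [255 255 255] [0.5569 0.1406 0.0428]
173 303 [255 255 254] [0.55   0.1764 0.0433]
158 287 [254 253 250] [0.5363 0.1545 0.0427]
188 287 [255 255 255] [0.5714 0.1614 0.0427]
160 270 [56 55 53] [0.5441 0.1355 0.0311]
173 309 [255 245  77] [0.5517 0.1853 0.0257]
t 16.975 [0.5487 0.1499 0.2958] [-1.7999e+02 -1.0000e-02 -1.6925e+02] F [-0.4  0.8 -0.1] w -0.005 0.0
[-0.0063  0.0099  0.3077] turn 0.0
[-0.0063  0.0099  0.3491] turn 0.0
```

Call:
apply_moves(steps=[{"x":-0.0063,"y":0.01,"z":0.08,"turn":0,"grip":1},{"x":-0.0063,"y":0.01,"z":0.16,"turn":0,"grip":1},{"x":-0.0063,"y":0.01,"z":0.23,"turn":0,"grip":1},{"x":-0.0063,"y":0.01,"z":0.29,"turn":0,"grip":1},{"x":-0.0063,"y":0.01,"z":0.308,"turn":0,"grip":1}])

```text
t: 17.6
tcp_pos: [0.5497, 0.1575, 0.0621]
tcp_rot: [-179.9, -0.3, -169.2]
force: [-0.4, -0.0, 0.1]
width: 0.003
grip_force: 0.0
```

Call:
apply_moves(steps=[{"x":0,"y":0,"z":0.015,"turn":0,"grip":1},{"x":0,"y":0,"z":0.03,"turn":0,"grip":1},{"x":0,"y":0,"z":0.04,"turn":0,"grip":1},{"x":0,"y":0,"z":0.04,"turn":0,"grip":1}])

```text
t: 18.1
tcp_pos: [0.5518, 0.1582, 0.035]
tcp_rot: [180.0, -0.0, -169.2]
force: [0.5, 0.3, -0.1]
width: 0.003
grip_force: 0.0
```

```bash
python3 g.py 190.75 .552 .158 .028; python3 - <<'E'
from m import *
p=capture("wrist"); save(p,"w6"); C=cloud(p); hsv=cv2.cvtColor(p["image"],cv2.COLOR_RGB2HSV)
k=(hsv[...,0]>=40)&(hsv[...,0]<=85)&(hsv[...,1]>110)&(abs(C[...,0]-.55)<.05)&(abs(C[...,1]-.16)<.05)
print(k.sum(), C[k].mean(0), C[k].min(0), C[k].max(0))
E
```

```text
t 18.1 [0.5518 0.1582 0.035 ] [ 1.8000e+02 -1.0000e-02 -1.6923e+02] F [ 0.5  0.3 -0.1] w 0.003 0.0
[-0.0002 -0.0003  0.0093] turn 0.0002
1035 [0.5444 0.1566 0.051 ] [0.5393 0.1457 0.0421] [0.5543 0.1699 0.0705]
```

View pics/w6.png

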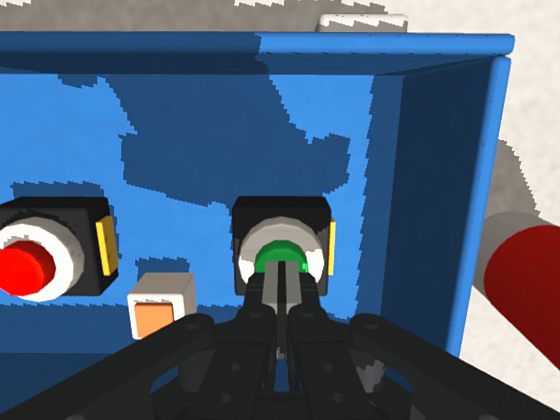

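The fingertips (px 280,262) are over the green button, and red and the relay are clear. Pressing now in small steps.

Call:
apply_moves(steps=[{"x":0,"y":0,"z":0.004,"turn":0,"grip":1},{"x":0,"y":0,"z":0.008,"turn":0,"grip":1},{"x":0,"y":0,"z":0.01,"turn":0,"grip":1},{"x":0,"y":0,"z":0.01,"turn":0,"grip":1}])

```text
t: 18.65
tcp_pos: [0.5521, 0.1583, 0.0277]
tcp_rot: [180.0, 0.0, -169.2]
force: [0.3, -1.0, 1.7]
width: 0.001
grip_force: 1.1
```

Call:
apply_moves(steps=[{"x":0,"y":0,"z":0.003,"turn":0,"grip":1},{"x":0,"y":0,"z":0.005,"turn":0,"grip":1},{"x":0,"y":0,"z":0.005,"turn":0,"grip":1}])

```text
t: 19.02
tcp_pos: [0.5521, 0.1583, 0.024]
tcp_rot: [180.0, 0.0, -169.2]
force: [-1.2, 0.1, 4.4]
width: 0.003
grip_force: 2.2
```

Call:
apply_moves(steps=[{"x":0,"y":0,"z":0.003,"turn":0,"grip":1},{"x":0,"y":0,"z":0.004,"turn":0,"grip":1},{"x":0,"y":0,"z":0.004,"turn":0,"grip":1}])

```text
t: 19.4
tcp_pos: [0.5521, 0.1583, 0.0229]
tcp_rot: [179.9, 0.0, -169.2]
force: [-5.2, -1.4, 17.5]
width: 0.0
grip_force: 8.6
```

Call:
apply_moves(steps=[{"x":0,"y":0,"z":0.002,"turn":0,"grip":1},{"x":0,"y":0,"z":0.003,"turn":0,"grip":1},{"x":0,"y":0,"z":0.003,"turn":0,"grip":1}])

```text
t: 19.77
tcp_pos: [0.5522, 0.1584, 0.0226]
tcp_rot: [179.9, 0.0, -169.2]
force: [-11.0, -2.8, 31.5]
width: -0.003
grip_force: 15.0
```

Bottomed at 31 N. Lifting off.

Call:
apply_moves(steps=[{"x":0,"y":0,"z":-0.01,"turn":0,"grip":1},{"x":0,"y":0,"z":-0.03,"turn":0,"grip":1},{"x":0,"y":0,"z":-0.08,"turn":0,"grip":1},{"x":0,"y":0,"z":-0.16,"turn":0,"grip":1},{"x":0,"y":0,"z":-0.24,"turn":0,"grip":1}])

```text
t: 20.4
tcp_pos: [0.5511, 0.1578, 0.1997]
tcp_rot: [-180.0, -0.1, -169.2]
force: [1.3, 0.5, 1.2]
width: -0.002
grip_force: 0.0
```

Call:
apply_moves(steps=[{"x":0,"y":0,"z":-0.08,"turn":0,"grip":1},{"x":0.04,"y":0,"z":-0.12,"turn":0,"grip":1},{"x":0.06,"y":0,"z":-0.12,"turn":0,"grip":1},{"x":0.06,"y":0,"z":-0.12,"turn":0,"grip":1},{"x":0.06,"y":0,"z":-0.12,"turn":0,"grip":1}])

```text
t: 21.02
tcp_pos: [0.5072, 0.1496, 0.2866]
tcp_rot: [-180.0, -0.1, -169.2]
force: [0.0, -0.7, 0.2]
width: -0.006
grip_force: 0.0
```

```bash
python3 chk.py; python3 but.py; python3 - <<'E'
from m import *
p=capture("top")
for q in ["spray","jar","mug","meter"]:
    for t in landmark_of(p,q)[:1]: print(q,t["p"],w(p,t["point"]))
E
```

```text
{'t': 21.025, 'tcp_pos': array([0.5072, 0.1496, 0.2866]), 'force': array([ 0.0067, -0.7433,  0.2471]), 'ft_torque': array([-0.0205,  0.0563, -0.0085]), 'width': -0.005504288030784993, 'grip_force': 0.0}
scene 1989 angle med 105.50802488859239 [104.3345 107.2116] rmax 0.1816142772877911
  grip 0.86 [0.7115 0.126  0.229 ] theta 103.55579276797422
top 417 angle med 103.81210912451247 [102.8836 105.0089] rmax 0.18558947573625215
  grip 0.79 [0.7132 0.1264 0.2305] theta 103.89267487593362
t 21.225 tcp [0.5077 0.1497 0.2874] [-179.9541   -0.0886 -169.2491] -0.0013310578778347965
wrist green 345 med [0.5508 0.1581 0.0528] bbox mid [0.5514 0.1583 0.051 ] span [0.0211 0.0207 0.0065]
wrist red 381 med [0.5738 0.0401 0.0525] bbox mid [0.5745 0.04   0.0494] span [0.0213 0.0222 0.0095]
   wrist green_top 0.75 [0.5531 0.1597 0.0518]
   wrist red_top 0.6 [0.5789 0.0358 0.0489]
   wrist relay 0.65 [0.6016 0.1016 0.0059]
top red 40 med [0.5769 0.0402 0.0529] bbox mid [0.5773 0.04   0.052 ] span [0.0197 0.0195 0.0161]
   top red_top 0.52 [0.5799 0.0342 0.0534]
   top relay 0.6 [0.6003 0.0994 0.0032]
spray 0.87 [ 0.5424  0.2929 -0.0011]
jar 0.79 [ 0.6231 -0.1055  0.001 ]
mug 0.59 [ 0.5752 -0.4656  0.0049]
meter 0.43 [0.5433 0.2899 0.0016]
```

View pics/scene5.png

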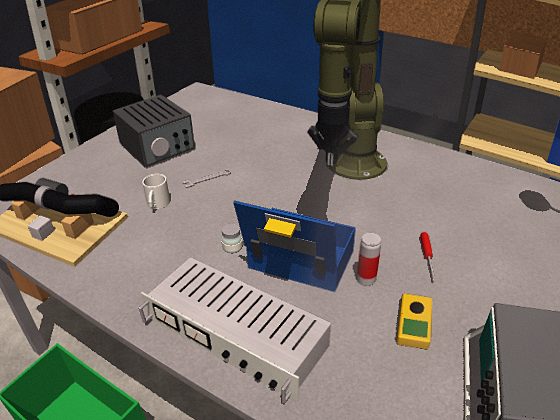

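The scene view shows the lid open on its stop, with its grip at px (280,228). The can (369,260), jar (231,238) and the other items are in place, green is back up, and the arm is clear.

```bash
python3 -c "
from station import sign_off
print(sign_off())"
```

```text
the job is handed in; nothing more can be done
None
```

The job is handed in: the lid is open on its stop, and the green button was pressed to its stop and is back up. Red and the other items look undisturbed. My first grasp missed and nudged the still-shut lid down slightly.

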